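# Balance the bed tray

### The job

First slide the thick book off the low shelf into the middle bay of the light tray, wholly on the tray and well centred; then stand the lidded jar upright in one end bay and the block clock upright in the other, either way round. The tray only rests on a narrow stand: never let it tip or shift on the stand, and leave it level with all three things in it. Leave everything else on the table and shelf where it is.

Things in the scene. Friction and masses are not known exactly. Their poses are not given: they have to be found in the camera images.
- ledge_top (a point): Low dark-wood shelf, fixed to the table, 155 mm deep (its x) by 530 mm long (its y) by 70 mm high on short black legs. Point: centre of its top surface; x points away from the robot towards the tray, y along the shelf, z up.
- stand_top (a point): Narrow black steel stand, fixed, 130 mm (x) by 116 mm (y) by 63 mm high, beyond the shelf and parallel to it (same axes). Point: centre of its top. It is under the tray's middle only, so both ends of the tray overhang by 152 mm and the empty tray tips when loaded at an end.
- tray_in (a point): Loose plywood tray, 0.16 kg, 150 (x) x 420 mm (y), centred on the stand, axes as the shelf. Point: centre of its floor's top, 3 mm below the shelf top; floor 4 mm thick, near edge 8 mm past the shelf. Open towards the shelf; walls 4 mm thick, 18 mm high at far side and ends; dividers 4 mm thick, 10 mm high at y = +-92 mm make a middle bay 180 mm wide and end bays 112 mm wide, centred at y = +-150 mm.
- book_mid (a point): Thick grey hardback book, loose, about 0.75 kg, lying flat on the shelf: 105 mm (x) by 140 mm (y) by 42 mm thick, too wide to grasp. Point: its centre, half-way up. It is heavy enough that, once centred in the middle bay, the tray carries one end load without tipping.
- jar_mid (a point): White ceramic jar with a wooden lid, loose, standing on the table, 64 mm diameter, 85 mm tall, about 0.22 kg. Point: its centre, half-way up.
- clock_mid (a point): Block-shaped light-wood clock, loose, standing on the table, round dials on its long faces: 100 mm (x) by 50 mm (y) by 70 mm tall (z), about 0.22 kg. Point: its centre, half-way up.
- vase_mid (a point): Bystander: terracotta bud vase, loose, 64 mm diameter, 95 mm tall. Point: half-way up.
- tumbler_mid (a point): Bystander: glass tumbler, loose, 68 mm diameter, 90 mm tall. Point: half-way up.
- case_mid (a point): Bystander: black spectacle case, loose, lying on the shelf near one end, 145 mm (x) by 50 mm (y) by 36 mm high. Point: its centre.
- carton_mid (a point): Bystander: small cardboard carton, loose, lying on the shelf near its other end, 90 mm (x) by 50 mm (y) by 30 mm high. Point: its centre.
Not all that is in view belongs to the job. There is more than one size of the part that bears clock_mid; the job needs the larger.

How it is judged:
By the outcome, as a careful person would: the job done as asked, in the order asked, and still so for the second after the job is handed in, with the robot touching nothing.
It also fails if it takes over 72 s, if anything falls off the work surface, if the arm or the gripper's body presses on something with over 40 N, if the wrist force passes 120 N, or if a joint passes its speed limit or range.

### The arm

A 6-joint arm with a two-finger parallel gripper is mounted at the origin on the work surface. World frame = base frame: x ahead of the robot, y to its left, z up, the work surface at z = 0. Lengths are in mm, angles in rad, forces in N, time in s.
With the tool pointing down it reaches from about 275 to 750 mm from the base axis. Payload 10.2 kg.
Tool frame: the origin (TCP) lies midway between the tips of the shut fingers; the grasp point (between the pads) lies 19 mm behind it; z points along the fingers, y is the line along which they close (so a half turn about z gives the same grasp; the last joint's range is limited). The gripper opens to 85 mm and grips with 20 to 120 N. Pads are 22 mm wide; open, the fingers measure 114 mm over their backs; the gripper's body (76 mm by 85 mm) begins 54 mm behind the grasp point. The pads swing forward as they close: fully open they stand 13 mm farther back than shut.
Start: joints at [0.902, 0.313, 1.498, -0, 1.331, -0.223], TCP at [226.382, 473.69, 231.294] pointing down, gripper open.
Joint ranges: [-2.94, 2.94], [-0.97, 2.17], [0.19, 2.56], [-1.23, 4.37], [0.02, 3.11], [-2.88, 2.88]. Speed limits (rad/s): [2.39, 2.39, 3.01, 3.14, 3.14, 3.14].

### API

Orientations are given as a unit quaternion [w, x, y, z].
In Python, from rig import ctrl gives the robot as it stands.
- The arm moves only by the tool send_rows, never from a script. Its argument "targets" is a list of rows, each an object with "offset": the shift along the world's x, y, z in cm, a list of three; "spin": the turn about the world's z in rad. A call has 1 to 8 rows; each row is the pose to reach, as a shift and turn from the pose commanded when the call began; what a row does not reach only later rows make up. A row lasts 1/12 s, in which the tool goes at most 41.7 mm and 7.16 degrees, less where a joint would pass 70% of its speed; a pose out of reach is approached as far as the arm can. A call with a gripper value outside its range is refused whole. "grip" is the opening, from 0 (shut) to 1 (fully open), set as the call begins (left out, the last holds). The fingers move at their own pace and stop on an object; "squeeze" is the grip in N (left out, the last holds). Time passes only in rows, so rows that repeat a pose let the fingers close. It gives the time, the measured TCP pose, the force, the opening and the grip force at its end, in the units of the state.
- ctrl.sense(): the state, without advancing time (a new reading comes with each control period).
- ctrl.capture(name): name is "side" or "top" or "wrist"; returns (picture, depth): 420x560x3 uint8, red, green, blue; 420x560 float32, mm along the optical axis (not along the pixel's ray), 0 where there is no reading.
- ctrl.calibration(name): a dict with "fx", "fy", "cx", "cy" (pixels), "view" (4x4, takes a point from world to camera coordinates); the wrist camera has in their place "mount" (4x4, takes a point from camera to tool coordinates, whose origin is the TCP and whose axes are the flange's). Camera axes: x right, y down, z forward; pixel columns grow to the right and rows downward; lengths in mm; the calibration is good to about 2 mm. A picture is of the moment at which its call begins: read the wrist's pose just before it. calibration takes no time and is no camera call.
- ctrl.finish_job(): hands the job in; it is judged then, once.
Trained networks look in the newest picture that a camera, given by its name, has taken for a name from the list of things; names that differ only in an ending like _2 or _b are one class to them, and where a whole thing is asked for, a point or a joint stands for the part that bears it (a point fixed in the world has none). Each returns a list of dicts, best first, with "conf" (0 to 1); they miss things now and then, are a little off and sometimes report something else, mostly with a low value. They report only what shows in the picture. A call takes as long as a camera call. They do not tell look-alikes from the thing itself.
- ctrl.search_frame(camera, query): "box" ([left, top, right, bottom] in pixels, round what is visible of it).
- ctrl.place_of(camera, query): "uv" ([column, row] in pixels: a listed point, or the origin of a listed thing).
The state is a dict: "time_s": time; "joints": joint angles; "dq": joint speeds; "tau": joint torques, N m; "eef_pos": TCP position; "ee_rot": TCP orientation; "force": force on the tool from outside, world axes, zero at the start; "wrist_torque": the same for the moment, N m; "grip_width": opening from 0.0 (shut) to 1.0 (fully open); "grip_force": force on a finger pad.
Only numpy, scipy, OpenCV 4.12 (cv2) and the standard library are available. Lean on these libraries where they do the work, as an engineer would, in place of code of your own. Each camera call takes 0.05 s, during which the arm holds its last target. There are 200 camera calls.

## Working session

There is one attempt and no reset: what is moved stays moved. The work goes in short steps, Python scripts to look and compute and a tool call to move; the robot and the scene stay as the last step left them, time stands still between calls to the robot, and variables do not carry over. Pictures are saved under pics/ and viewed, at most 10 in all, crops included, and the job is handed in when it is done.

Besides the shell and the picture viewer there is one more tool, called after ">>>" by a JSON object that holds its "method" and its "body". send_rows: Moves the arm, as the interface text tells. Its arguments: {"type":"object","properties":{"targets":{"type":"array"},"grip":{"type":"number"},"squeeze":{"type":"number"}},"required":["targets"]}

```bash
mkdir -p pics; ls
cat > h.py <<'E'
import numpy as np, cv2
from rig import ctrl
from scipy.spatial.transform import Rotation as R
def cam2world(cam,st=None):
    c=ctrl.calibration(cam)
    if cam=="wrist":
        T=np.eye(4); q=st["ee_rot"]; T[:3,:3]=R.from_quat([q[1],q[2],q[3],q[0]]).as_matrix(); T[:3,3]=st["eef_pos"]
        return c,T@np.array(c["mount"])
    return c,np.linalg.inv(np.array(c["view"]))
def cloud(cam,dep,st=None):
    c,T=cam2world(cam,st)
    v,u=np.mgrid[:dep.shape[0],:dep.shape[1]]
    P=np.stack([(u-c["cx"])/c["fx"]*dep,(v-c["cy"])/c["fy"]*dep,dep],-1)
    W=P@T[:3,:3].T+T[:3,3]; W[dep<=0]=np.nan
    return W
def shot(cam,name=None):
    st=ctrl.sense(); im,d=ctrl.capture(cam)
    if name: cv2.imwrite(f"pics/{name}.png",cv2.cvtColor(im,cv2.COLOR_RGB2BGR))
    return im,d,cloud(cam,d,st)
E
python3 - <<'E'
from h import *
np.set_printoptions(precision=1,suppress=True)
for cam in ["top","side"]:
    im,d,W=shot(cam,cam+"0"); np.save(cam+".npy",W)
    for n in ["ledge_top","stand_top","tray_in","book_mid","jar_mid","clock_mid","vase_mid","tumbler_mid","case_mid","carton_mid"]:
        for r in ctrl.place_of(cam,n)[:3]:
            u,v=map(int,np.round(r["uv"])); 
            w=W[min(max(v,0),419),min(max(u,0),559)]
            print(cam,n,round(r["conf"],2),u,v,w)
print(ctrl.sense())
E
```

```text
pics
top ledge_top 0.68 264 248 [474.8  24.3 110.8]
top ledge_top 0.19 349 244 [ 474.  -212.6   98.1]
top tray_in 0.95 265 196 [633.9  14.2  63.9]
top book_mid 0.97 279 242 [488.6 -18.  114.1]
top jar_mid 0.93 413 248 [ 453.9 -392.3   86.9]
top clock_mid 0.77 392 161 [ 722.1 -369.5   50.7]
top clock_mid 0.18 140 218 [586.1 374.1  80.7]
top vase_mid 0.59 143 215 [594.  365.1  82.3]
top tumbler_mid 0.93 138 270 [446.6 400.7   3.4]
top case_mid 0.66 182 251 [480.  251.  108.8]
top carton_mid 0.8 351 243 [ 476.  -217.9  101.3]
side ledge_top 0.86 248 221 [467.6 -54.8 110.8]
side tray_in 0.85 300 217 [644.9  -5.4  61.8]
side book_mid 0.56 251 223 [473.1 -66.9 109.7]
side book_mid 0.16 248 225 [461.9 -75.9 110.4]
side jar_mid 0.74 284 322 [ 446.4 -427.9   63.7]
side clock_mid 0.79 391 291 [ 726.5 -403.8   52. ]
side clock_mid 0.78 334 303 [ 575.9 -404.9   60.2]
side clock_mid 0.2 252 172 [591.2 360.   73.9]
side vase_mid 0.7 252 171 [590.9 358.1  78.8]
side tumbler_mid 0.62 212 184 [419.6 242.  105.3]
side case_mid 0.65 226 184 [465.2 229.7 102.9]
side carton_mid 0.62 274 259 [ 483.8 -244.8  100.3]
side carton_mid 0.34 252 221 [477.7 -61.4 112.3]
{'time_s': 1.1, 'joints': array([ 0.9,  0.3,  1.5,  0. ,  1.3, -0.2]), 'dq': array([ 0., -0., -0., -0., -0.,  0.]), 'tau': array([  0. , -41.2, -26. ,   0. ,   0. ,   0. ]), 'eef_pos': array([226.4, 473.7, 231.3]), 'ee_rot': array([-0. ,  0.2,  1. , -0. ]), 'force': array([ 0.1, -0.1, -0.6]), 'wrist_torque': array([-0., -0., -0.]), 'grip_force': 0.0, 'grip_width': 1.000502833184601}
```

Run:
```python
import cv2,numpy as np
a=cv2.imread("pics/top0.png")[110:330,90:470]
cv2.imwrite("pics/topc.png",cv2.resize(a,None,fx=2.1,fy=2.1,interpolation=cv2.INTER_CUBIC))
```

```text
(no output)
```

View pics/topc.png

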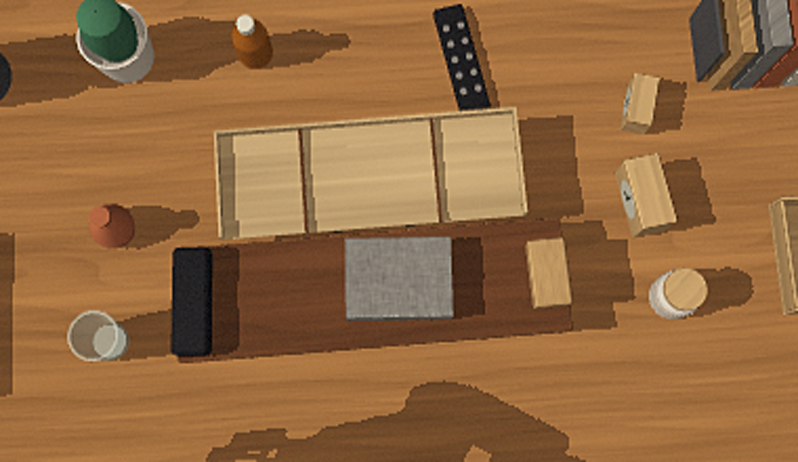

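View pics/side0.png

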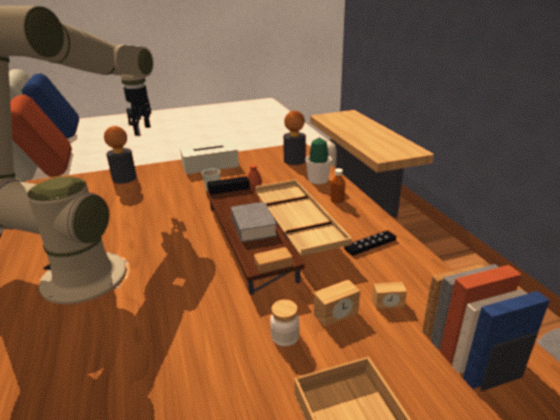

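The top crop shows the grey book at crop (398,278), tray at (370,175), large clock at (645,195), a small look-alike clock at (640,100), and the jar at (678,292). In the side view the large clock is at (337,302) and the small one at (390,295). The candidates for clock_mid are top full-frame pixels (397,203), large, and (395,158), small; I choose the large one.

Run:
```python
from h import *
np.set_printoptions(precision=1,suppress=True)
W=np.load("top.npy")
x,y,z=W[...,0],W[...,1],W[...,2]
def rect(n,m,big=True):
    m=m.astype(np.uint8); k,l,s,c=cv2.connectedComponentsWithStats(m)
    i=1+np.argmax(s[1:,4]); p=W[l==i]
    r=cv2.minAreaRect(p[:,:2].astype(np.float32)); print(n,len(p),np.array(r[0]),np.array(r[1]),round(r[2],2),"z",np.median(p[:,2]))
def box(a,b,c,d): return (x>a)&(x<b)&(y>c)&(y<d)
rect("book",(z>104)&(z<120)&box(400,560,-130,140))
rect("shelf+",(z>55)&(z<80)&box(380,560,-300,300))
rect("all",(z>50)&(z<125)&box(380,760,-300,300))
rect("tray",(z>55)&(z<95)&box(560,760,-300,300))
rect("case",(z>95)&box(380,560,180,330))
rect("carton",(z>92)&box(380,560,-290,-150))
rect("clock",(z>55)&(z<85)&box(520,660,-470,-330))
rect("clock_small",(z>25)&(z<85)&box(660,800,-470,-300))
rect("jar",(z>75)&(z<95)&box(400,520,-470,-330))
rect("vase",(z>60)&box(520,680,300,460))
b=np.nanmedian(z[(z<20)&(z>-20)]); print("table z",b)
m=(z>60)&(z<80)&box(390,565,-300,300); print(np.median(z[m&(x<540)]))
for yy in range(-200,201,50):
    s=(abs(y-yy)<6)&(x>380)&(x<760); o=np.argsort(x[s]); print(yy,[(int(a),int(b)) for a,b in zip(x[s][o],z[s][o])][::3])
```

```text
book 1906 [490.5 -18.9] [139.9 106.9] 87.89 z 112.31345546305124
shelf+ 6617 [482.1  17.5] [156.5 527.3] 1.35 z 70.33066375812723
all 10244 [482.3  19. ] [156.6 530.4] 1.43 z 72.56636629338766
tray 7572 [642.9  12.5] [153.2 421. ] 1.44 z 67.84497254866562
case 918 [475.3 256.5] [ 48.4 143.5] 88.84 z 105.78962640987481
carton 571 [ 487.5 -220. ] [90.4 51.2] 2.66 z 100.2136672590766
clock 627 [ 596.2 -372.7] [100.1  51.2] 9.61 z 69.72164743465987
clock_small 347 [ 734.5 -382.2] [38.6 75.4] 75.09 z 50.367548587149486
jar 326 [ 455.2 -401.5] [54.4 56.4] 22.48 z 84.91700063654207
vase 213 [595.  375.8] [43.8 46.8] 46.57 z 76.12044637975077
table z 0.45557835967451865
70.33167747059531
-200 [(380, -2), (382, 0), (385, 3), (385, -1), (388, -1), (391, -1), (394, -1), (394, -3), (397, 2), (399, -1), (402, 1), (403, -3), (405, 3), (408, 1), (409, -5), (410, 70), (411, 4), (413, 75), (413, 69), (414, 1), (416, 72), (418, 73), (419, 66), (421, 73), (422, 70), (425, 64), (427, 69), (430, 70), (431, 63), (433, 71), (435, 70), (438, 73), (439, 67), (441, 70), (441, 66), (443, 76), (444, 94), (446, 
[... 15648 characters left out ...]
, (601, 69), (602, 65), (605, 65), (608, 66), (610, 70), (611, 64), (614, 68), (616, 71), (619, 68), (620, 65), (623, 65), (625, 69), (627, 71), (628, 69), (630, 71), (632, 67), (634, 68), (637, 68), (638, 65), (641, 66), (643, 66), (646, 70), (649, 69), (650, 79), (652, 68), (655, 71), (657, 71), (658, 67), (660, 71), (663, 62), (665, 63), (666, 61), (669, 72), (671, 66), (673, 69), (677, 67), (678, 73), (681, 63), (683, 67), (684, 60), (686, 65), (689, 66), (692, 67), (694, 70), (695, 66), (699, 63), (701, 68), (704, 69), (704, 67), (707, 68), (708, 65), (709, 82), (709, 80), (710, 87), (712, 83), (741, 3), (745, -7), (746, 0), (748, 0), (752, -8), (754, -4), (756, -1), (758, 0), (759, 0)]
```

```bash
cat >> h.py <<'E'
def yaw(st):
    q=st["ee_rot"]; v=R.from_quat([q[1],q[2],q[3],q[0]]).as_matrix(); return np.arctan2(v[1,1],v[0,1]),v[:,2]
TR=np.array([642.9,12.5]); A=0.025
ex=np.array([np.cos(A),np.sin(A)]); ey=np.array([-np.sin(A),np.cos(A)])
def intray(p): d=np.asarray(p)[:2]-TR; return np.array([d@ex,d@ey])
E
python3 - <<'E'
from h import *
print(yaw(ctrl.sense()),ctrl.sense()["eef_pos"],ctrl.sense()["ee_rot"])
for n,p in [("book",(490.5,-18.9)),("shelf",(482.2,19))]: print(n,intray(p))
im=cv2.imread("pics/side0.png")[270:360,260:420]; cv2.imwrite("pics/clk.png",cv2.resize(im,None,fx=4,fy=4,interpolation=cv2.INTER_CUBIC))
E
```

```text
(np.float64(1.1249843123700225), array([-3.74680464e-05, -2.75379253e-05, -9.99999999e-01])) [226.38433015 473.68368221 231.28562479] [-1.52266965e-05  2.21064663e-01  9.75259152e-01 -1.75697374e-05]
book [-153.13729571  -27.58058487]
shelf [-160.48730079   10.51505038]
```

View pics/clk.png

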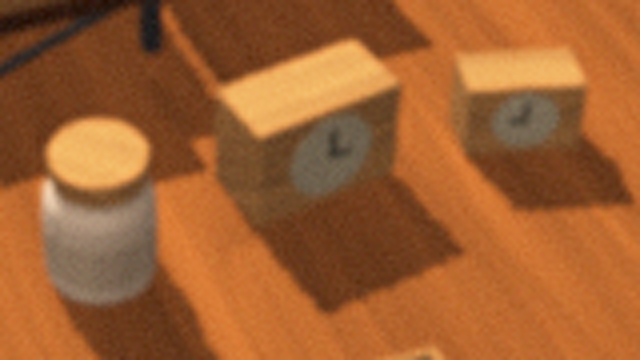

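The crop shows the jar at (98,210), the large clock at (310,140) and the small one at (520,100). My choice of the large clock holds: its measured top is 100x51 mm at z=70. First move: to the -y side of the book.

>>> {"method": "send_rows", "body": {"targets": [{"offset": [13.2,-29.6,0],"spin": -0.8},{"offset": [13.2,-29.6,0],"spin": -0.8},{"offset": [13.2,-29.6,0],"spin": -0.8},{"offset": [13.2,-29.6,0],"spin": -0.8},{"offset": [13.2,-29.6,0],"spin": -0.8},{"offset": [13.2,-29.6,0],"spin": -0.8},{"offset": [13.2,-29.6,0],"spin": -0.8},{"offset": [13.2,-29.6,0],"spin": -0.8}], "grip": 0.5}}

```text
time_s: 1.77
eef_pos: [359.0, 175.3, 231.5]
ee_rot: [0.0, 0.585, 0.811, 0.0]
force: [1.0, 0.8, 0.2]
grip_width: 0.498
grip_force: 0.0
```

>>> {"method": "send_rows", "body": {"targets": [{"offset": [13.1,-29.5,0],"spin": -0.3},{"offset": [13.1,-29.5,0],"spin": -0.3},{"offset": [13.1,-29.5,0],"spin": -0.3},{"offset": [13.1,-29.5,0],"spin": -0.3},{"offset": [13.1,-29.5,0],"spin": -0.3},{"offset": [13.1,-29.5,0],"spin": -0.3},{"offset": [13.1,-29.5,0],"spin": -0.3},{"offset": [13.1,-29.5,0],"spin": -0.3}]}}

```text
time_s: 2.43
eef_pos: [490.1, -120.4, 231.2]
ee_rot: [0.0, 0.699, 0.715, -0.0]
force: [0.1, 1.2, 0.1]
grip_width: 0.499
grip_force: 0.0
```

Run:
```python
from h import *
s=ctrl.sense(); print(yaw(s)[0],s["eef_pos"],s["joints"])
im,d,W=shot("wrist","w1")
x,y,z=W[...,0],W[...,1],W[...,2]
m=((z>104)&(z<120)&(x>380)&(x<580)&(y>-130)&(y<140)).astype(np.uint8)
k,l,st,c=cv2.connectedComponentsWithStats(m)
i=1+np.argmax(st[1:,4]); p=W[l==i]; print(cv2.minAreaRect(p[:,:2].astype(np.float32)),np.median(p[:,2]))
```

```text
0.02334808942856036 [ 490.0600891  -120.4287235   231.19250236] [-4.73381154e-01  2.67862315e-01  1.55806595e+00 -2.74831452e-04
  1.31520195e+00 -4.96659758e-01]
((488.2176513671875, -21.580970764160156), (137.4519805908203, 105.37751770019531), 87.64318084716797) 111.98100855603349
```

View pics/w1.png

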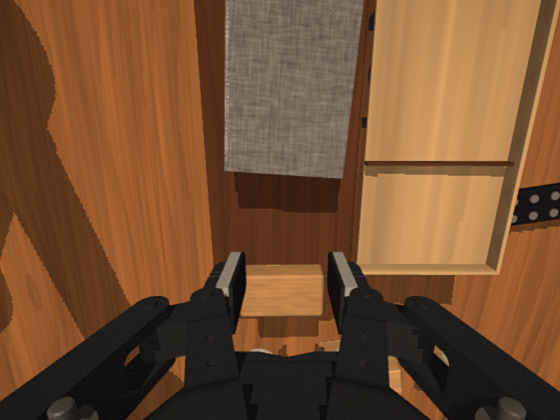

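The book's near edge sits at row ~175, columns 225–343. The tray is to its right and the carton lies below, between the fingers in the image. I'll descend beside the book and nudge it +y.

>>> {"method": "send_rows", "body": {"targets": [{"offset": [0,0,-4]},{"offset": [0,0,-8]},{"offset": [0,0,-12]},{"offset": [0,0,-15.2]},{"offset": [0,0,-15.2]},{"offset": [0,0.8,-15.2]},{"offset": [0,1.3,-15.2]},{"offset": [0,1.8,-15.2]}]}}

```text
invalid input
```

>>> {"method": "send_rows", "body": {"targets": [{"offset": [0,0.4,0]},{"offset": [0,0.8,0]},{"offset": [0,1.2,0]},{"offset": [-0.1,1.6,0]},{"offset": [-0.1,2.0,0]},{"offset": [-0.1,2.4,0]},{"offset": [-0.1,2.4,0]}]}}

```text
invalid input
```

```bash
cat >> h.py <<'E'
def rect(cam,z0,z1,b,name=None):
    im,d,W=shot(cam,name); x,y,z=W[...,0],W[...,1],W[...,2]
    m=((z>z0)&(z<z1)&(x>b[0])&(x<b[1])&(y>b[2])&(y<b[3])).astype(np.uint8)
    k,l,st,c=cv2.connectedComponentsWithStats(m)
    i=1+np.argmax(st[1:,4]); p=W[l==i]; r=cv2.minAreaRect(p[:,:2].astype(np.float32))
    print(cam,np.round(r[0],1),np.round(r[1],1),round(r[2],2),"z",np.median(p[:,2]).round(1),"intray",intray(r[0]).round(1)); return r
E
python3 - <<'E'
from h import *
s=ctrl.sense(); print(s["eef_pos"],s["force"])
rect("top",104,120,(400,560,-130,140))
rect("wrist",104,120,(400,560,-130,140))
E
```

```text
[ 491.37908017 -124.00661266  230.80391393] [-2.7715274  -4.11496795 -1.20495849]
top [491.    0.8] [100.9 105.9] 87.68 z 112.3 intray [-152.2   -7.9]
wrist [488.2 -21.8] [136.3 105.4] 87.52 z 112.0 intray [-155.5  -30.4]
```

>>> {"method": "send_rows", "body": {"targets": [{"offset": [0,0,-4],"spin": 0},{"offset": [0,0,-8],"spin": 0},{"offset": [0,0,-12],"spin": 0},{"offset": [0,0,-15.2],"spin": 0},{"offset": [0,0,-15.2],"spin": 0},{"offset": [0,0.8,-15.2],"spin": 0},{"offset": [0,1.3,-15.2],"spin": 0},{"offset": [0,1.8,-15.2],"spin": 0}]}}

```text
time_s: 3.25
eef_pos: [490.6, -99.0, 81.7]
ee_rot: [0.002, 0.698, 0.716, 0.001]
force: [0.7, -3.4, 0.3]
grip_width: 0.501
grip_force: 1.6
```

>>> {"method": "send_rows", "body": {"targets": [{"offset": [0,0.4,0],"spin": 0},{"offset": [0,0.8,0],"spin": 0},{"offset": [0,1.2,0],"spin": 0},{"offset": [-0.1,1.6,0],"spin": 0},{"offset": [-0.1,2.0,0],"spin": 0},{"offset": [-0.1,2.4,0],"spin": 0},{"offset": [-0.1,2.7,0],"spin": 0},{"offset": [-0.1,2.7,0],"spin": 0}]}}

```text
time_s: 3.92
eef_pos: [489.4, -72.3, 81.0]
ee_rot: [0.002, 0.698, 0.716, 0.001]
force: [1.3, -3.3, 1.8]
grip_width: 0.501
grip_force: 1.4
```

Run:
```python
from h import *
s=ctrl.sense(); print(s["eef_pos"],s["force"])
rect("top",104,120,(400,560,-130,140))
rect("wrist",104,120,(400,560,-130,140))
```

```text
[489.39703734 -72.33649716  80.99647415] [ 1.30231772 -3.3434523   1.75858958]
top [483.8  41. ] [105.8  79.5] 0.82 z 112.2 intray [-158.3   32.5]
wrist [483.9 -21.5] [106.6 122.7] 1.33 z 112.0 intray [-159.8  -30. ]
```

>>> {"method": "send_rows", "body": {"targets": [{"offset": [0,-1.5,0],"spin": 0},{"offset": [0,-1.5,4],"spin": 0},{"offset": [0,-1.5,8],"spin": 0},{"offset": [0,-1.5,12],"spin": 0},{"offset": [-4,1,12],"spin": -0.125},{"offset": [-6,3,12],"spin": -0.25},{"offset": [-8.4,5,12],"spin": -0.375},{"offset": [-8.4,8,12],"spin": -0.5}]}}

```text
time_s: 4.68
eef_pos: [401.1, 6.3, 199.3]
ee_rot: [-0.001, 0.853, 0.522, -0.001]
force: [-0.2, -0.2, 0.3]
grip_width: 0.498
grip_force: 0.0
```

>>> {"method": "send_rows", "body": {"targets": [{"offset": [0,0,0],"spin": -1.07},{"offset": [0,0,0],"spin": -1.07},{"offset": [0,0,0],"spin": -1.07},{"offset": [0,0,0],"spin": -1.07},{"offset": [0,0,0],"spin": -1.07},{"offset": [0,0,0],"spin": -1.07},{"offset": [0,0,0],"spin": -1.07},{"offset": [0,0,0],"spin": -1.07}], "grip": 1.0}}

```text
time_s: 5.35
eef_pos: [404.0, 5.8, 199.3]
ee_rot: [-0.0, 0.999, 0.05, -0.0]
force: [-0.6, 0.6, -0.6]
grip_width: 1.001
grip_force: 0.0
```

Run:
```python
from h import *
s=ctrl.sense(); print(s["eef_pos"],s["force"],yaw(s)[0],s["joints"][[0,5]])
rect("top",104,120,(400,560,-130,140),"t2")
rect("wrist",104,120,(420,560,-130,140),"w2")
```

```text
[404.03026439   5.80694989 199.27732349] [-0.59476615  0.56903307 -0.57917479] -1.4713250826525075 [-0.27800618  1.19305833]
top [493.6  10.6] [140.1  90.4] 89.67 z 112.3 intray [-149.3    1.9]
wrist [482.8   9.4] [105.5 140.7] 1.52 z 112.0 intray [-160.1    0.9]
```

View pics/w2.png

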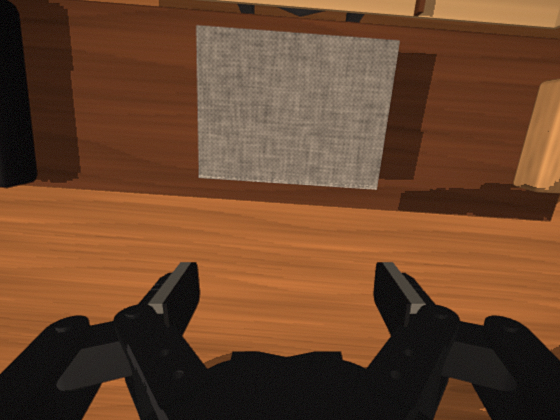

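The book is now square to the tray, at columns 197–399 and rows 27–188, with its bay-y error about 1 mm. I'll descend behind it and push.

>>> {"method": "send_rows", "body": {"targets": [{"offset": [0,0.15,-4],"spin": -0.07},{"offset": [0,0.15,-8],"spin": -0.07},{"offset": [0,0.15,-11],"spin": -0.07},{"offset": [0,0.15,-12.7],"spin": -0.07},{"offset": [0,0.15,-12.7],"spin": -0.07},{"offset": [0.7,0.17,-12.7],"spin": -0.07},{"offset": [1.2,0.18,-12.7],"spin": -0.07},{"offset": [1.6,0.19,-12.7],"spin": -0.07}]}}

```text
time_s: 6.12
eef_pos: [421.9, 7.0, 73.7]
ee_rot: [0.0, 1.0, 0.018, 0.001]
force: [-4.8, -1.5, 3.0]
grip_width: 0.996
grip_force: 2.6
```

>>> {"method": "send_rows", "body": {"targets": [{"offset": [0.5,0.01,0],"spin": 0},{"offset": [1.1,0.03,0],"spin": 0},{"offset": [1.7,0.04,0],"spin": 0},{"offset": [2.3,0.06,0],"spin": 0},{"offset": [2.9,0.07,0],"spin": 0},{"offset": [3.5,0.09,0],"spin": 0},{"offset": [4.1,0.1,0],"spin": 0},{"offset": [4.7,0.12,0],"spin": 0}]}}

```text
time_s: 6.78
eef_pos: [467.6, 8.6, 73.2]
ee_rot: [0.0, 1.0, 0.018, -0.0]
force: [-6.6, -0.8, 3.8]
grip_width: 1.002
grip_force: 2.9
```

>>> {"method": "send_rows", "body": {"targets": [{"offset": [0.6,0.01,0],"spin": 0},{"offset": [1.2,0.03,0],"spin": 0},{"offset": [1.7,0.04,0],"spin": -0.01},{"offset": [2.2,0.06,0],"spin": -0.01},{"offset": [2.7,0.07,0],"spin": -0.01},{"offset": [3.2,0.08,0],"spin": -0.01},{"offset": [3.6,0.09,0],"spin": -0.01},{"offset": [4.0,0.1,0],"spin": -0.01}]}}

```text
time_s: 7.45
eef_pos: [507.6, 9.6, 73.1]
ee_rot: [0.0, 1.0, 0.013, -0.0]
force: [-6.3, -0.9, 3.9]
grip_width: 0.997
grip_force: 2.9
```

```bash
cat >> h.py <<'E'
def trayrect(name=None):
    im,d,W=shot("top",name); x,y,z=W[...,0],W[...,1],W[...,2]
    # end walls / tray extents and tilt from floor depth in the end bays
    t=(x-TR[0])*ex[0]+(y-TR[1])*ex[1]; s=(x-TR[0])*ey[0]+(y-TR[1])*ey[1]
    for lo,hi in [(-195,-110),(110,195)]:
        m=(abs(t)<55)&(s>lo)&(s<hi)&(z>50)&(z<76); print("floor z",lo,np.round([np.median(z[m]),m.sum()],1))
    m=((z>55)&(z<95)&(t>-76)&(t<90)&(abs(s)<235)&(abs(s)>95)).astype(bool)
    r=cv2.minAreaRect(W[m][:,:2].astype(np.float32)); print("tray",np.round(r[0],1),np.round(r[1],1),round(r[2],2))
E
python3 - <<'E'
from h import *
s=ctrl.sense(); print(s["eef_pos"],s["force"],yaw(s)[0])
rect("wrist",101,120,(420,720,-130,140))
trayrect("t3")
E
```

```text
[507.57691843   9.58180121  73.13525213] [-6.3153381 -0.945078   3.9313466] -1.544639915641859
wrist [554.8  11.5] [120.5 142.2] 1.43 z 111.6 intray [-88.1   1.2]
floor z -195 [  67.3 1055. ]
floor z 110 [  67.4 1064. ]
tray [642.8  12.1] [151.9 421.2] 1.27
```

>>> {"method": "send_rows", "body": {"targets": [{"offset": [0.4,0.01,0],"spin": 0},{"offset": [0.8,0.02,0],"spin": 0},{"offset": [1.2,0.03,0],"spin": 0},{"offset": [1.6,0.04,0],"spin": 0},{"offset": [2.0,0.05,0],"spin": 0},{"offset": [2.4,0.06,0],"spin": 0},{"offset": [2.8,0.07,0],"spin": 0},{"offset": [3.2,0.08,0],"spin": 0}]}}

```text
time_s: 8.22
eef_pos: [539.8, 10.3, 72.2]
ee_rot: [-0.0, 1.0, 0.013, -0.0]
force: [-2.5, -0.8, -1.9]
grip_width: 1.002
grip_force: 1.3
```

Run:
```python
from h import *
s=ctrl.sense(); print(s["eef_pos"],s["force"],yaw(s)[0])
rect("wrist",101,120,(515,720,-130,140))
rect("top",101,120,(540,720,-130,140))
trayrect("t4")
```

```text
[539.83566509  10.25690075  72.19600462] [-2.46577554 -0.7898446  -1.94016131] -1.5452537986840968
wrist [587.1  12.4] [120.9 142.2] 1.22 z 110.5 intray [-55.7   1.3]
top [644.3  -1.6] [107.8  32.6] 86.49 z 109.9 intray [  1.1 -14.2]
floor z -195 [  67.5 1061. ]
floor z 110 [  67.6 1062. ]
tray [642.9  12.2] [152.1 421. ] 1.3
```

>>> {"method": "send_rows", "body": {"targets": [{"offset": [0.4,0.01,0],"spin": 0},{"offset": [0.8,0.02,0],"spin": 0},{"offset": [1.2,0.03,0],"spin": 0},{"offset": [1.6,0.04,0],"spin": 0},{"offset": [2.0,0.05,0],"spin": 0},{"offset": [2.4,0.06,0],"spin": 0},{"offset": [2.8,0.07,0],"spin": 0},{"offset": [3.2,0.08,0],"spin": 0}]}}

```text
time_s: 9.03
eef_pos: [571.9, 11.1, 72.3]
ee_rot: [-0.0, 1.0, 0.013, -0.0]
force: [-4.0, -0.6, 0.8]
grip_width: 1.0
grip_force: 2.2
```

>>> {"method": "send_rows", "body": {"targets": [{"offset": [-1,0,0],"spin": 0},{"offset": [-4,0,2],"spin": 0},{"offset": [-8,0,5],"spin": 0},{"offset": [-11,0,8],"spin": 0},{"offset": [-14,0,11],"spin": 0},{"offset": [-14,0,13],"spin": 0},{"offset": [-14,0,13],"spin": 0}]}}

```text
time_s: 9.62
eef_pos: [432.9, 10.7, 207.6]
ee_rot: [0.001, 1.0, 0.013, 0.005]
force: [1.2, -0.8, -0.0]
grip_width: 0.997
grip_force: 0.0
```

Run:
```python
from h import *
s=ctrl.sense(); print(s["eef_pos"],s["force"],yaw(s)[0])
rect("wrist",101,120,(515,720,-130,140),"w5")
rect("top",101,120,(540,720,-130,140))
trayrect("t5")
```

```text
[432.91631277  10.65767223 207.59370952] [ 1.22172169e+00 -7.66824301e-01 -7.71221603e-04] -1.5454220939295686
wrist [585.3  11.9] [  8.6 140.3] 1.52 z 108.7 intray [-57.6   0.8]
top [636.   14.7] [107.7 140.2] 1.8 z 109.4 intray [-6.8  2.4]
floor z -195 [  67.4 1058. ]
floor z 110 [  67.6 1066. ]
tray [643.1  12.2] [151.9 421.1] 1.37
```

View pics/t5.png

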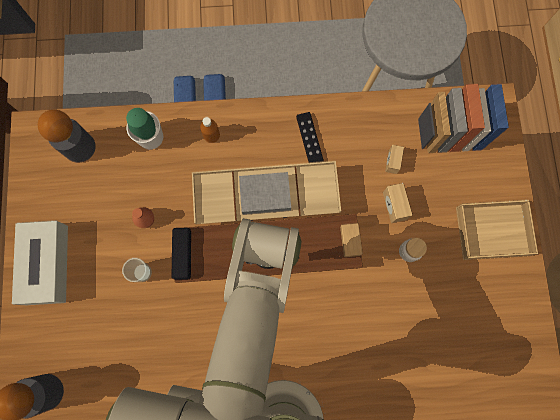

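The book is in the middle bay, at (265,193) in the top view, about 7–8 mm short of centre in x. The tray is level and unmoved. One more nudge.

>>> {"method": "send_rows", "body": {"targets": [{"offset": [4,0,-2],"spin": 0},{"offset": [7,0,-5],"spin": 0},{"offset": [10,0,-9],"spin": 0},{"offset": [12.5,0,-13],"spin": 0},{"offset": [12.9,0,-13],"spin": 0},{"offset": [13.5,0,-13],"spin": 0},{"offset": [14.0,0.0,-13],"spin": 0},{"offset": [14.3,0.01,-13],"spin": 0}]}}

```text
time_s: 10.43
eef_pos: [574.6, 11.2, 72.6]
ee_rot: [-0.0, 1.0, 0.013, -0.0]
force: [-2.7, 0.7, -1.2]
grip_width: 1.001
grip_force: 1.9
```

>>> {"method": "send_rows", "body": {"targets": [{"offset": [0.25,0,0],"spin": 0},{"offset": [0.5,0,0],"spin": 0},{"offset": [0.5,0,0],"spin": 0},{"offset": [-1,0,0],"spin": 0},{"offset": [-4,0,3],"spin": 0},{"offset": [-7,0,6],"spin": 0},{"offset": [-8,-3,9],"spin": 0},{"offset": [-8,-6,12],"spin": 0}]}}

```text
time_s: 11.1
eef_pos: [492.7, -45.7, 192.1]
ee_rot: [0.0, 1.0, 0.014, 0.001]
force: [2.0, -0.2, 0.1]
grip_width: 1.001
grip_force: 0.0
```

>>> {"method": "send_rows", "body": {"targets": [{"offset": [-1,-4,1],"spin": 0},{"offset": [-2,-8,1],"spin": 0},{"offset": [-3,-12,1],"spin": 0},{"offset": [-4,-16,1],"spin": 0},{"offset": [-4,-20,1],"spin": 0},{"offset": [-4,-24,1],"spin": 0},{"offset": [-4,-28,1],"spin": 0},{"offset": [-4,-28,1],"spin": 0}]}}

```text
time_s: 11.77
eef_pos: [453.7, -332.5, 200.2]
ee_rot: [0.002, 1.0, 0.01, 0.001]
force: [0.4, -0.1, -0.2]
grip_width: 0.998
grip_force: 0.0
```

Run:
```python
from h import *
s=ctrl.sense(); print(s["eef_pos"],s["force"],yaw(s)[0],s["joints"])
rect("wrist",75,95,(380,530,-480,-330),"w6")
rect("top",101,120,(540,720,-130,140))
trayrect("t6")
```

```text
[ 453.67031469 -332.45398485  200.23414474] [ 0.41623817 -0.05495735 -0.22943652] -1.5504492516498136 [-8.40211473e-01  4.17440403e-01  1.43240526e+00 -1.06800664e-03
  1.28774460e+00  7.10530614e-01]
wrist [ 453.1 -403.4] [55.9 55.4] 41.67 z 85.0 intray [-200.1 -411.1]
top [643.8  14.6] [107.8 140.1] 1.84 z 109.4 intray [0.9 2.1]
floor z -195 [  67.5 1055. ]
floor z 110 [  67.4 1066. ]
tray [642.7  12.5] [151.6 420.9] 1.26
```

>>> {"method": "send_rows", "body": {"targets": [{"offset": [0,-4,0],"spin": 0},{"offset": [0,-7.05,0],"spin": 0},{"offset": [0,-7.05,0],"spin": 0},{"offset": [0,-7.05,-4],"spin": 0},{"offset": [0,-7.05,-8],"spin": 0}]}}

```text
time_s: 12.33
eef_pos: [455.8, -396.5, 121.2]
ee_rot: [0.002, 1.0, 0.013, 0.002]
force: [-0.8, -0.7, -1.1]
grip_width: 1.005
grip_force: 0.0
```

>>> {"method": "send_rows", "body": {"targets": [{"offset": [0,0,-3],"spin": 0},{"offset": [0,0,-6],"spin": 0},{"offset": [0,0,-9.3],"spin": 0},{"offset": [0,0,-9.3],"spin": 0},{"offset": [0,0,-9.3],"spin": 0}]}}

```text
time_s: 12.75
eef_pos: [454.9, -395.4, 27.1]
ee_rot: [-0.001, 1.0, 0.013, -0.0]
force: [0.2, -0.2, -0.0]
grip_width: 1.001
grip_force: 0.0
```

>>> {"method": "send_rows", "body": {"targets": [{"offset": [-0.1,-0.7,0],"spin": 0},{"offset": [-0.1,-0.7,0],"spin": 0}]}}

```text
time_s: 12.92
eef_pos: [454.4, -405.4, 29.5]
ee_rot: [0.002, 1.0, 0.013, 0.001]
force: [0.2, 0.6, 0.1]
grip_width: 0.998
grip_force: 0.0
```

>>> {"method": "send_rows", "body": {"targets": [{"offset": [0,0,0],"spin": 0},{"offset": [0,0,0],"spin": 0},{"offset": [0,0,0],"spin": 0},{"offset": [0,0,0],"spin": 0},{"offset": [0,0,0],"spin": 0},{"offset": [0,0,0],"spin": 0}], "grip": 0.5, "squeeze": 35}}

```text
time_s: 13.42
eef_pos: [453.8, -404.1, 28.3]
ee_rot: [0.001, 1.0, 0.013, 0.0]
force: [-2.0, 1.5, 7.7]
grip_width: 0.731
grip_force: 37.8
```

>>> {"method": "send_rows", "body": {"targets": [{"offset": [0,0,2],"spin": 0},{"offset": [0,0,5],"spin": 0},{"offset": [0,0,9],"spin": 0},{"offset": [0,0,13],"spin": 0},{"offset": [0,0,16],"spin": 0},{"offset": [2,3,16],"spin": 0},{"offset": [4,6,16],"spin": 0},{"offset": [6,9,16],"spin": 0}]}}

```text
time_s: 14.08
eef_pos: [513.8, -312.7, 187.4]
ee_rot: [0.0, 1.0, 0.012, 0.0]
force: [1.0, -0.4, -2.2]
grip_width: 0.731
grip_force: 40.2
```

>>> {"method": "send_rows", "body": {"targets": [{"offset": [2.2,3,0],"spin": 0},{"offset": [4.4,6,0],"spin": 0},{"offset": [6.6,9,0],"spin": 0},{"offset": [8.8,12,0],"spin": 0},{"offset": [11,15,0],"spin": 0},{"offset": [13.3,17.5,0],"spin": 0},{"offset": [13.3,17.7,0],"spin": 0},{"offset": [13.3,17.7,0],"spin": 0}]}}

```text
time_s: 14.75
eef_pos: [646.9, -134.9, 186.4]
ee_rot: [-0.0, 1.0, 0.014, -0.0]
force: [-0.4, -0.4, -2.8]
grip_width: 0.73
grip_force: 40.2
```

Run:
```python
from h import *
s=ctrl.sense(); print(s["eef_pos"],s["force"],yaw(s)[0],s["grip_force"],intray(s["eef_pos"]))
shot("side","s7")
trayrect()
```

```text
[ 646.90049146 -134.91217597  186.37689783] [-0.44762824 -0.37424169 -2.78405486] -1.5423427260512765 40.24738665902987 [   0.31432085 -147.46611394]
floor z -195 [nan  0.]
floor z 110 [  67.7 1067. ]
tray [643.1  12. ] [151.8 421.2] 1.45
  return _methods._mean(a, axis=axis, dtype=dtype,
  ret = ret.dtype.type(ret / rcount)
```

View pics/s7.png

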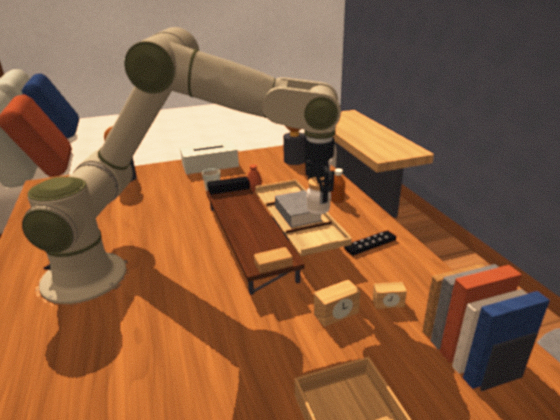

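The jar is held upright at (318,195), above the near end bay. I'll lower it.

>>> {"method": "send_rows", "body": {"targets": [{"offset": [0,-0.25,-3],"spin": 0},{"offset": [0,-0.25,-5.5],"spin": 0},{"offset": [0,-0.25,-7.3],"spin": 0},{"offset": [0,-0.25,-8.3],"spin": 0},{"offset": [0,-0.25,-8.7],"spin": 0},{"offset": [0,-0.25,-8.7],"spin": 0},{"offset": [0,-0.25,-8.7],"spin": 0}]}}

```text
time_s: 15.43
eef_pos: [646.9, -139.9, 101.1]
ee_rot: [0.0, 1.0, 0.012, 0.001]
force: [-0.1, -0.3, -2.1]
grip_width: 0.728
grip_force: 40.2
```

Run:
```python
from h import *
s=ctrl.sense(); print(s["eef_pos"],s["force"],intray(s["eef_pos"]))
```

```text
[ 646.89007459 -139.90652893  101.06305685] [-0.14637569 -0.28628611 -2.14894987] [   0.17906142 -152.45864584]
```

>>> {"method": "send_rows", "body": {"targets": [{"offset": [0,0.1,-0.2],"spin": 0},{"offset": [0,0.1,-0.3],"spin": 0},{"offset": [0,0.1,-0.3],"spin": 0}]}}

```text
time_s: 15.68
eef_pos: [646.6, -138.3, 97.1]
ee_rot: [0.0, 1.0, 0.013, 0.0]
force: [-1.1, -0.8, -1.9]
grip_width: 0.727
grip_force: 40.2
```

>>> {"method": "send_rows", "body": {"targets": [{"offset": [0,0,-0.1],"spin": 0},{"offset": [0,0,-0.1],"spin": 0}]}}

```text
time_s: 15.85
eef_pos: [646.5, -138.3, 95.8]
ee_rot: [0.0, 1.0, 0.013, 0.0]
force: [0.1, -0.2, -2.8]
grip_width: 0.731
grip_force: 40.2
```

>>> {"method": "send_rows", "body": {"targets": [{"offset": [0,0,-0.05],"spin": 0},{"offset": [0,0,-0.1],"spin": 0},{"offset": [0,0,-0.1],"spin": 0}]}}

```text
time_s: 16.1
eef_pos: [646.6, -138.3, 95.3]
ee_rot: [0.0, 1.0, 0.013, 0.0]
force: [-2.2, -0.0, 2.1]
grip_width: 0.73
grip_force: 40.7
```

>>> {"method": "send_rows", "body": {"targets": [{"offset": [0,0,0],"spin": 0},{"offset": [0,0,0],"spin": 0},{"offset": [0,0,0],"spin": 0},{"offset": [0,0,0],"spin": 0}], "grip": 0.98}}

```text
time_s: 16.43
eef_pos: [646.6, -138.4, 94.7]
ee_rot: [0.0, 1.0, 0.013, 0.0]
force: [0.3, -0.6, 0.3]
grip_width: 0.981
grip_force: 0.0
```

Run:
```python
from h import *
s=ctrl.sense(); print(s["eef_pos"],s["force"],s["grip_width"],s["grip_force"])
```

```text
[ 646.57690984 -138.35061398   94.7396009 ] [ 0.29399881 -0.55846397  0.28946216] 0.980835858301901 0.0
```

Straight up, then towards the clock.

>>> {"method": "send_rows", "body": {"targets": [{"offset": [0,0,2],"spin": 0},{"offset": [0,0,5],"spin": 0},{"offset": [0,0,8.5],"spin": 0},{"offset": [0,0,12],"spin": 0},{"offset": [-2,-3,12],"spin": 0.1},{"offset": [-4,-6.5,12],"spin": 0.15},{"offset": [-7,-9.5,12],"spin": 0.15},{"offset": [-9,-12.5,12],"spin": 0.15}], "grip": 1.0}}

```text
time_s: 17.1
eef_pos: [554.8, -264.3, 214.9]
ee_rot: [0.0, 0.996, 0.088, -0.0]
force: [0.4, -0.8, -0.2]
grip_width: 0.997
grip_force: 0.0
```

>>> {"method": "send_rows", "body": {"targets": [{"offset": [0,-3,0],"spin": 0},{"offset": [0,-5,0],"spin": 0},{"offset": [0,-5,0],"spin": 0},{"offset": [0,-5,0],"spin": 0}]}}

```text
time_s: 17.43
eef_pos: [556.3, -313.9, 214.4]
ee_rot: [-0.0, 0.996, 0.087, -0.0]
force: [0.2, 0.2, -0.2]
grip_width: 1.002
grip_force: 0.0
```

Run:
```python
from h import *
s=ctrl.sense(); print(s["eef_pos"],yaw(s)[0],s["joints"])
rect("wrist",55,85,(500,680,-480,-300),"w8")
rect("top",140,165,(560,720,-230,-80),"t8")
rect("top",101,120,(540,720,-130,140))
trayrect()
```

```text
[ 556.27145246 -313.86526699  214.38100319] -1.3967181651626193 [-6.96896628e-01  5.81403995e-01  1.14053063e+00  2.14296453e-04
  1.42012030e+00  6.99789288e-01]
wrist [ 593.9 -374.2] [100.   51.9] 9.14 z 69.9 intray [ -58.7 -385.4]
top [ 646.7 -136.3] [52.9 57. ] 85.59 z 152.0 intray [   0.  -148.9]
top [643.3  14.5] [108.2 139.8] 1.75 z 109.4 intray [0.4 2. ]
floor z -195 [ 67.2 551. ]
floor z 110 [  67.5 1071. ]
tray [642.9  12.2] [151.8 420.9] 1.41
```

View pics/t8.png

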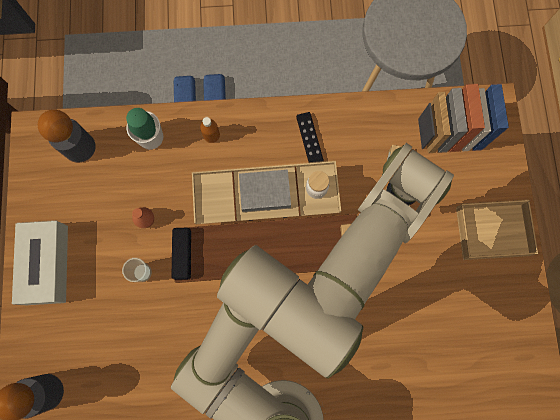

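The jar stands in the right bay at (317,183) with the tray level. Now the clock.

>>> {"method": "send_rows", "body": {"targets": [{"offset": [2,-3,0],"spin": -0.01},{"offset": [3.8,-6.0,0],"spin": -0.01},{"offset": [3.8,-6.0,-2],"spin": -0.01},{"offset": [3.8,-6.0,-6],"spin": -0.01},{"offset": [3.8,-6.0,-10],"spin": -0.01},{"offset": [3.8,-6.0,-10],"spin": -0.01},{"offset": [3.8,-6.0,-10],"spin": -0.01}]}}

```text
time_s: 18.22
eef_pos: [594.4, -372.1, 114.0]
ee_rot: [-0.001, 0.997, 0.083, -0.001]
force: [1.1, -0.9, 0.7]
grip_width: 1.001
grip_force: 0.0
```

>>> {"method": "send_rows", "body": {"targets": [{"offset": [0,0,-3],"spin": 0},{"offset": [0,0,-6],"spin": 0},{"offset": [0,0,-8.8],"spin": 0},{"offset": [0,0,-8.8],"spin": 0},{"offset": [0,0,-8.8],"spin": 0}]}}

```text
time_s: 18.63
eef_pos: [595.4, -373.7, 29.2]
ee_rot: [0.001, 0.997, 0.083, 0.001]
force: [-0.1, 0.1, 1.5]
grip_width: 1.001
grip_force: 0.0
```

>>> {"method": "send_rows", "body": {"targets": [{"offset": [0,0,0],"spin": 0},{"offset": [0,0,0],"spin": 0},{"offset": [0,0,0],"spin": 0},{"offset": [0,0,0],"spin": 0},{"offset": [0,0,0],"spin": 0},{"offset": [0,0,0],"spin": 0},{"offset": [0,0,0],"spin": 0}], "grip": 0.3, "squeeze": 35}}

```text
time_s: 19.22
eef_pos: [595.5, -374.1, 29.4]
ee_rot: [0.001, 0.997, 0.083, 0.001]
force: [0.8, -0.2, 6.5]
grip_width: 0.586
grip_force: 37.0
```

>>> {"method": "send_rows", "body": {"targets": [{"offset": [0,0,2],"spin": 0},{"offset": [0,0,6],"spin": 0},{"offset": [0,0,10],"spin": 0},{"offset": [0,0,14],"spin": 0},{"offset": [0,0,18],"spin": 0},{"offset": [0,0,20],"spin": 0},{"offset": [0,3,20],"spin": 0},{"offset": [0,6,20],"spin": 0}]}}

```text
time_s: 19.88
eef_pos: [594.4, -313.9, 228.8]
ee_rot: [0.001, 0.997, 0.082, 0.001]
force: [0.5, 1.1, -2.8]
grip_width: 0.576
grip_force: 37.6
```

>>> {"method": "send_rows", "body": {"targets": [{"offset": [0,3.5,0],"spin": 0},{"offset": [0,7,0],"spin": 0},{"offset": [0,10.5,0],"spin": 0},{"offset": [0,14,0],"spin": -0.05},{"offset": [0,17.5,0],"spin": -0.1},{"offset": [0,21,0],"spin": -0.14},{"offset": [0,24.5,0],"spin": -0.14},{"offset": [0,28,0],"spin": -0.14}]}}

```text
time_s: 20.55
eef_pos: [594.1, -31.6, 227.7]
ee_rot: [0.0, 1.0, 0.013, 0.0]
force: [-0.4, 0.0, -2.3]
grip_width: 0.578
grip_force: 37.5
```

>>> {"method": "send_rows", "body": {"targets": [{"offset": [0.7,3.5,0],"spin": 0},{"offset": [1.4,7,0],"spin": 0},{"offset": [2.1,10.5,0],"spin": 0},{"offset": [2.8,14,0],"spin": 0},{"offset": [3.5,17,0],"spin": 0},{"offset": [4.3,19.5,0],"spin": 0},{"offset": [4.3,19.5,0],"spin": 0},{"offset": [4.3,19.5,0],"spin": 0}]}}

```text
time_s: 21.22
eef_pos: [637.4, 162.8, 227.0]
ee_rot: [0.0, 1.0, 0.014, 0.0]
force: [-0.6, -1.2, -1.6]
grip_width: 0.582
grip_force: 37.5
```

Run:
```python
from h import *
s=ctrl.sense(); print(s["eef_pos"],s["force"],s["grip_width"],yaw(s)[0],intray(s["eef_pos"]),s["joints"])
```

```text
[637.36790152 162.84139233 226.98427061] [-0.61652046 -1.17954051 -1.58507966] 0.5824870513903383 -1.543200504263699 [ -1.77222649 150.43270114] [ 7.24710698e-02  6.20883096e-01  1.04356593e+00 -1.43042626e-04
  1.47697436e+00  1.61568495e+00]
```

>>> {"method": "send_rows", "body": {"targets": [{"offset": [0.1,0,-4],"spin": 0},{"offset": [0.1,0,-7],"spin": 0},{"offset": [0.1,0,-9.5],"spin": 0},{"offset": [0.1,0,-11.5],"spin": 0},{"offset": [0.1,0,-12.5],"spin": 0},{"offset": [0.1,0,-12.7],"spin": 0},{"offset": [0.1,0,-12.7],"spin": 0},{"offset": [0.1,0,-12.7],"spin": 0}]}}

```text
time_s: 21.88
eef_pos: [639.3, 161.4, 101.6]
ee_rot: [-0.0, 1.0, 0.013, 0.001]
force: [-0.7, -0.8, -2.0]
grip_width: 0.579
grip_force: 37.6
```

>>> {"method": "send_rows", "body": {"targets": [{"offset": [0,0,-0.1],"spin": 0},{"offset": [0,0,-0.1],"spin": 0},{"offset": [0,0,-0.1],"spin": 0}]}}

```text
time_s: 22.13
eef_pos: [638.7, 161.7, 99.4]
ee_rot: [-0.0, 1.0, 0.013, 0.001]
force: [0.4, 0.6, -2.3]
grip_width: 0.58
grip_force: 37.6
```

>>> {"method": "send_rows", "body": {"targets": [{"offset": [0,0,-0.1],"spin": 0},{"offset": [0,0,-0.15],"spin": 0},{"offset": [0,0,-0.15],"spin": 0},{"offset": [0,0,-0.15],"spin": 0}]}}

```text
time_s: 22.47
eef_pos: [638.5, 161.7, 97.2]
ee_rot: [0.0, 1.0, 0.013, -0.0]
force: [0.2, 1.2, -2.2]
grip_width: 0.583
grip_force: 37.6
```

>>> {"method": "send_rows", "body": {"targets": [{"offset": [0,0,-0.05],"spin": 0},{"offset": [0,0,-0.1],"spin": 0},{"offset": [0,0,-0.1],"spin": 0}]}}

```text
time_s: 22.72
eef_pos: [638.6, 161.7, 96.5]
ee_rot: [-0.0, 1.0, 0.013, 0.0]
force: [-1.5, -0.7, 1.1]
grip_width: 0.58
grip_force: 37.7
```

Contact is light, so release and rise straight up.

>>> {"method": "send_rows", "body": {"targets": [{"offset": [0,0,0],"spin": 0},{"offset": [0,0,0],"spin": 0},{"offset": [0,0,0],"spin": 0},{"offset": [0,0,0],"spin": 0},{"offset": [0,0,0],"spin": 0}], "grip": 0.9}}

```text
time_s: 23.13
eef_pos: [638.6, 161.7, 96.3]
ee_rot: [-0.0, 1.0, 0.013, 0.0]
force: [0.5, -0.3, 0.9]
grip_width: 0.9
grip_force: 0.0
```

>>> {"method": "send_rows", "body": {"targets": [{"offset": [0,0,2],"spin": 0},{"offset": [0,0,5],"spin": 0},{"offset": [0,0,8.5],"spin": 0},{"offset": [0,0,12],"spin": 0},{"offset": [-4,0,12],"spin": 0},{"offset": [-8,0,12],"spin": 0},{"offset": [-12,0,12],"spin": 0},{"offset": [-16,0,12],"spin": 0}]}}

```text
time_s: 23.8
eef_pos: [476.5, 161.6, 216.1]
ee_rot: [-0.0, 1.0, 0.013, 0.0]
force: [1.4, 0.9, 1.0]
grip_width: 0.9
grip_force: 0.0
```

>>> {"method": "send_rows", "body": {"targets": [{"offset": [-4,0,0],"spin": 0},{"offset": [-8,0,0],"spin": 0},{"offset": [-12,0,0],"spin": 0},{"offset": [-12,0,0],"spin": 0},{"offset": [-12,0,0],"spin": 0}]}}

```text
time_s: 24.22
eef_pos: [357.5, 161.8, 216.9]
ee_rot: [-0.0, 1.0, 0.013, 0.001]
force: [0.0, -0.7, 0.4]
grip_width: 0.899
grip_force: 0.0
```

Run:
```python
from h import *
rect("top",125,165,(560,720,-230,-80),"t9")
rect("top",125,150,(560,720,80,230))
rect("top",101,120,(540,720,-130,140))
trayrect()
rect("top",92,110,(380,560,-290,-150))
rect("top",95,110,(380,560,180,330))
shot("side","s9")
a=cv2.imread("pics/t9.png")[120:320,90:430]; b=cv2.imread("pics/s9.png")[140:340,190:430]
cv2.imwrite("pics/f.png",cv2.resize(np.hstack([a,b]),None,fx=1.35,fy=1.35))
```

```text
top [ 645.5 -135.2] [57.6 55.6] 45.21 z 151.4 intray [  -1.1 -147.7]
top [637.7 163.1] [100.6  51. ] 1.7 z 137.0 intray [ -1.4 150.7]
top [642.8  14.6] [108.3 140.1] 1.59 z 109.4 intray [-0.   2.1]
floor z -195 [ 67.5 564. ]
floor z 110 [ 67.5 391. ]
tray [643.   12.4] [151.5 421.5] 1.44
top [ 487.5 -220. ] [89.7 50.5] 3.08 z 99.8 intray [-161.2 -228.5]
top [493.8 256.4] [ 49.3 106.7] 88.84 z 105.6 intray [-142.9  247.5]
```

View pics/f.png

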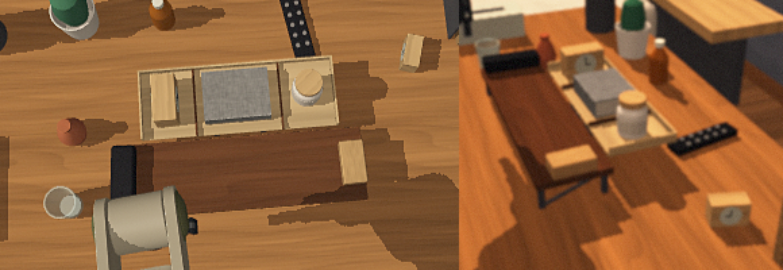

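The picture shows the clock at (163,98), the book at (237,95) and the jar at (307,88), all upright in their bays. The tray is level and has not shifted, and the bystanders are where they were.

```bash
python3 -c "
from rig import ctrl
print(ctrl.finish_job())"
```

```text
the job is handed in; nothing more can be done
None
```

The job is handed in: the book sits centred in the middle bay (within about 2 mm), with the jar and the larger clock upright in the end bays; the tray stayed level and unshifted, and nothing else appears to have moved.

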